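Load a test piece on the reading slide and index it under the microscope

ROBOT

A 6-joint arm with a two-finger parallel gripper is mounted at the origin on a cart in front of the work surface, level with it; the furniture and walls round the work are solid. World frame = base frame: x ahead of the robot, y to its left, z up, the work surface at z = 0. Lengths are in m, angles in rad, forces in N, time in s.
With the tool pointing down it reaches from about 0.3 to 0.85 m from the base axis. Payload 5.4 kg.
Tool frame: the origin (TCP) lies between the finger pads; the fingertips stand 14 mm ahead of it and the grasp point (between the pads) lies 5 mm behind it; z points along the fingers, y is the line along which they close (so a half turn about z gives the same grasp; the last joint's range is limited). The gripper opens to 85 mm and grips with 20 to 120 N. Pads are 22 mm wide; open, the fingers measure 114 mm over their backs; the gripper's body (76 mm by 85 mm) begins 54 mm behind the grasp point. The pads swing forward as they close: fully open they stand 13 mm farther back than shut.
Start: joints at [-1.456, 0.158, 1.597, -0, 1.386, -0.21], TCP at [0.183, -0.545, 0.245] pointing down, gripper open.
Joint ranges: [-2.91, 2.91], [-0.94, 2.29], [0.18, 2.7], [-1.29, 4.43], [0.17, 2.64], [-3, 3]. Speed limits (rad/s): [2.57, 2.57, 3.14, 3.14, 3.14, 3.14].

INTERFACE

Orientations are given as a unit quaternion [x, y, z, w].
In Python, from rig import r, vision gives the robot as it stands.
- The arm moves only by the shell command python3 -m crank 'ROWS' [FORCE]. ROWS is text: rows parted by semicolons, each of 7 numbers parted by spaces: the shift along the tool's x, y, z as a fraction of full scale, then the turn, a rotation vector about the tool's x, y, z as a fraction of full scale, then the opening, from -1 (shut) to 1 (fully open). A call has 1 to 20 rows; each row shifts and turns the commanded pose from where the row before left it, along the tool's axes as they then stand; what a row does not reach is not made up. Full scale, the value 1, is 20 mm for a shift and 5 degrees for a turn. A row lasts 1/8 s, in which the tool goes at most 62.5 mm and 10.7 degrees, less where a joint would pass 70% of its speed; a pose out of reach is approached as far as the arm can. A call with a number of a shift or a turn outside -1 to 1 is refused whole. A call with a gripper value outside its range is refused whole. The fingers move at their own pace and stop on an object; FORCE is the grip in N (left out, the last holds). Time passes only in rows, so rows that do not move let the fingers close. It gives the time, the measured TCP pose, the force, the opening and the grip force at its end, in the units of the state.
- r.read_state(): the state, without advancing time (a new reading comes with each control period).
- vision.read_camera(name): name is "scene" or "top" or "wrist"; returns a dict with "frame" (384x512x3 uint8, blue, green, red), "vertical_fov" (degrees; the focal length in pixels is half the picture's height over the tangent of half this angle, whatever the lens; pixels are square), "cx", "cy" (the principal point, pixels), "T" (4x4, takes a point from camera to world coordinates). Camera axes: x right, y down, z forward; pixel columns grow to the right and rows downward; lengths in m; the calibration is good to about 2 mm. A picture is of the moment at which its call begins. There is no depth.
- r.hand_in(): hands the job in; it is judged then, once.
The state is a dict: "time_s": time; "q": joint angles; "joint_velocities": joint speeds; "tau": joint torques, N m; "tcp_pos": TCP position; "orientation": TCP orientation; "ft_force": force on the tool from outside, world axes, zero at the start; "wrist_torque": the same for the moment, N m; "finger_gap": finger opening in m; "gripper_force": force on a finger pad.
Only numpy, scipy, OpenCV 4.12 (cv2) and the standard library are available. Lean on these libraries where they do the work, as an engineer would, in place of code of your own. Each camera call takes 0.05 s, during which the arm holds its last target. There are 200 camera calls.

TASK

Set the brass reducing cup into the round seat of the slide's carriage, then stand the dark round test piece (36 mm across) inside that cup. Then pull up the red knob of the lock plunger, run the carriage along to the next hole of the index bar so that the piece comes under the microscope, let the pin drop fully home in that hole, and finish while still holding the knob with the pin engaged. Leave the aluminium cup and the smaller grey test piece where they stand, and do not bump the microscope.

Things in the scene. Friction and masses are not known exactly. Their poses are not given: they have to be found in the camera images.
- reading_slide: Fixed light grey base plate (135 x 400 x 12 mm, long along its y) with two guide rails and, along the edge nearest the robot, a steel index bar with three 10 mm holes. Origin: on the worktop, midway along, between the rails. At its right (-y) end, x = 0, y = -90 mm, a microscope hangs from a column (x = 78, y = -90 mm, 198 mm tall).
- microscope: Black measuring microscope (46 mm wide, 136 mm tall) fixed upright over the right-hand end of the slide; origin at the centre of its lower end, 76 mm above the worktop.
- carriage (a joint): Run of the aluminium carriage (88 x 180 mm plate, top 40 mm above the worktop) along the rails, m. 0: in the loading hole (start). Grows towards the microscope, along -y of reading_slide. 0.120: in the next hole, seat under the microscope. 0.140: the hole after, too far. Runs freely (1.5 N) with the pin out.
- plunger (a joint): Lift of the red knob, m. 0: pin fully home in a hole; the 7 mm round-tipped pin is clear of the index bar above 0.009; 0.012: end stop. A spring pushes it down, about 5 N at 0 and 8.5 N at 0.012. Let down on solid bar it rests at about 0.009; over a hole it drops to 0.
- seat (a point): Centre of the mouth of the seat: a round recess, 53 mm across and 7 mm deep, in the top of the carriage. It moves with the carriage. It is 62 mm farther along +x and 120 mm farther along -y of reading_slide than the knob.
- knob (a point): Centre of the top of the red plunger knob (28 mm across, its upright grip face from 3 to 14 mm below the top), 80 mm above the worktop when the pin is home; the knob is fixed to a 7 mm pin that is lifted straight up. Moves with the carriage and with the knob.
- next_hole (a point): Centre of the mouth of the next hole in the index bar (10 mm hole, bar's top 22 mm above the worktop): the knob's axis must come over this point.
- brass_cup: Brass reducing cup, loose, 0.12 kg: a collar 56 mm across and 12 mm high above a spigot 50 mm across and 6 mm high with a bevelled foot (18 mm in all); bore 39 mm across and 10 mm deep. Origin: centre of its underside, z up. The spigot goes into the seat and the collar then rests on the carriage's top.
- alu_cup: Aluminium reducing cup of the same outside sizes with a 32 mm bore, too small for the test piece. Origin: centre of its underside. To be left alone.
- test_piece: Dark round steel test piece, 36 mm across and 22 mm high, standing upright, loose. Origin: centre of its underside. In the cup it stands on the floor, 8 mm above the cup's underside, and sticks out 12 mm above the rim.
- small_piece: Smaller grey round steel test piece, 30 mm across and 20 mm high. Origin: centre of its underside. To be left alone.
There are look-alikes about, which are no part of the job. Several things have the shape of the brass_cup; the one meant has the colours described above.

How it is judged:
By the outcome, as a careful person would: the job done as asked, in the order asked, and still so for the second after the job is handed in, while the arm keeps its last pose, push and grip.
It also fails if it takes over 58 s, if anything falls off the work surface, if the arm or the gripper's body presses on something with over 40 N, if the wrist force passes 120 N, or if a joint passes its speed limit or range.

## Working session

There is one attempt and no reset: what is moved stays moved. The work goes in short steps, Python scripts to look and compute and a shell command to move; the robot and the scene stay as the last step left them, time stands still between calls to the robot, and variables do not carry over. Pictures are saved under pics/ and viewed, at most 10 in all, crops included, and the job is handed in when it is done.

```bash
ls; mkdir -p pics; python3 - <<'E'
from rig import r, vision
import cv2,numpy as np
ims=[]
for n in ("scene","top","wrist"):
    d=vision.read_camera(n); np.savez(f"pics/{n}0.npz",**{k:d[k] for k in d}); cv2.imwrite(f"pics/{n}0.png",d["frame"])
    print(n,d["vertical_fov"],d["cx"],d["cy"],np.round(d["T"],3).tolist())
print(r.read_state())
E
```

```text
pics
scene 47.96474342507515 263.20378107421004 194.2926318482081 [[-0.851, -0.403, 0.337, 0.204], [-0.526, 0.654, -0.544, 0.601], [-0.001, -0.64, -0.768, 0.715], [0.0, 0.0, 0.0, 1.0]]
top 49.335098622014755 251.83466011230658 190.41175912514288 [[0.056, -0.971, 0.232, 0.278], [-0.998, -0.055, 0.013, 0.117], [-0.0, -0.233, -0.973, 1.029], [0.0, 0.0, 0.0, 1.0]]
wrist 63.568385474528384 257.5641299306307 189.0332485143666 [[0.321, -0.91, -0.263, 0.25], [-0.947, -0.309, -0.087, -0.522], [-0.002, 0.277, -0.961, 0.372], [0.0, 0.0, 0.0, 1.0]]
{'time_s': 0.15, 'q': array([-1.45608523e+00,  1.58876794e-01,  1.59794911e+00,  1.66015984e-05,
        1.38621430e+00, -2.10068800e-01]), 'joint_velocities': array([-0.00140376, -0.00141599, -0.00518744,  0.0013316 , -0.00088132,
        0.00089002]), 'tau': array([ 5.74421279e-05, -3.96378565e+01, -3.31784606e+01, -2.38373686e-04,
        5.51591656e-03, -2.97254573e-06]), 'tcp_pos': array([ 0.18343187, -0.54448496,  0.24455545]), 'orientation': array([ 9.86843691e-01,  1.61675618e-01,  4.26450304e-05, -7.22562038e-04]), 'ft_force': array([0.34655249, 0.05748267, 0.19292851]), 'wrist_torque': array([ 0.01296601, -0.01222301, -0.00463488]), 'gripper_force': 0.0, 'finger_gap': 0.0852225377058488}
```

View pics/top0.png

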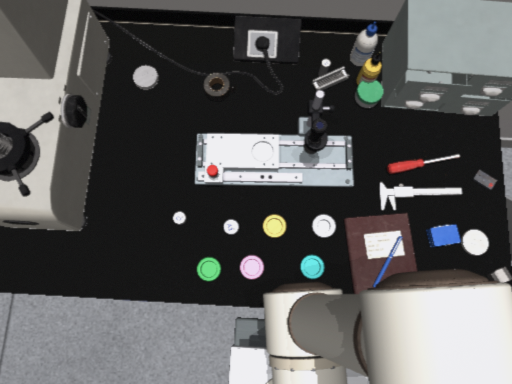

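View pics/scene0.png

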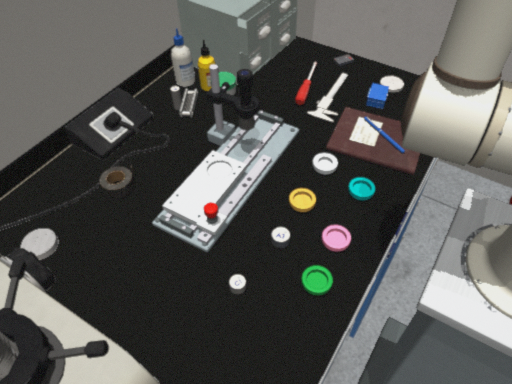

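Top view: the brass cup is at (275,226), the aluminium cup at (324,226), the knob at (213,171), the seat at (263,152), and two small round pieces at (180,217) and (231,227). I'll enlarge to tell the pieces apart.

```bash
cat > h.py <<'E'
import numpy as np,cv2
from rig import r,vision
def cam(n,save=None):
    d=vision.read_camera(n)
    if save: np.savez(f"pics/{save}.npz",**d); cv2.imwrite(f"pics/{save}.png",d["frame"])
    return d
def load(s):
    d=np.load(f"pics/{s}.npz"); return {k:d[k] for k in d}
def f(d): return d["frame"].shape[0]/2/np.tan(np.radians(float(d["vertical_fov"]))/2)
def ray(d,u,v):
    T=d["T"]; w=T[:3,:3]@np.array([(u-d["cx"])/f(d),(v-d["cy"])/f(d),1.]); return T[:3,3],w/np.linalg.norm(w)
def plane(d,u,v,z):
    o,w=ray(d,u,v); return o+w*(z-o[2])/w[2]
def proj(d,p):
    T=d["T"]; c=T[:3,:3].T@(np.asarray(p)-T[:3,3]); return np.array([c[0]/c[2]*f(d)+d["cx"],c[1]/c[2]*f(d)+d["cy"]])
def tri(*obs):
    A=np.zeros((3,3));b=np.zeros(3)
    for d,u,v in obs:
        o,w=ray(d,u,v);M=np.eye(3)-np.outer(w,w);A+=M;b+=M@o
    p=np.linalg.solve(A,b); return p,[np.linalg.norm(np.cross(p-ray(*o)[0],ray(*o)[1])) for o in obs]
E
python3 - <<'E'
from h import *
t=load("top0")["frame"];s=load("scene0")["frame"]
a=cv2.resize(t[120:290,160:360],None,fx=3,fy=3,interpolation=cv2.INTER_CUBIC)
b=cv2.resize(s[215:305,215:345],(0,0),fx=1.5,fy=1.5,interpolation=cv2.INTER_CUBIC)
c=np.zeros((510,800,3),np.uint8);c[:,:600]=a;c[:135,600:795]=b
w=load("wrist0")["frame"];c[140:290,600:800]=cv2.resize(w,(200,150))
cv2.imwrite("pics/crop1.png",c)
d=load("top0");ds=load("scene0")
for n,p,q in [("brass",(275,226),(303,199)),("knob",(213,171),(211,210)),("p1",(180,217),(238,282)),("p2",(231,226),(281,235)),("alu",(324,226),(325,161))]:
    print(n,tri((d,*p),(ds,*q)))
E
```

```text
brass (array([0.43503391, 0.06913891, 0.01054601]), [np.float64(0.00020872387882119178), np.float64(0.00020872387882114648)])
knob (array([0.55178471, 0.22623226, 0.06594867]), [np.float64(0.0012273572461022645), np.float64(0.0012273572461024103)])
p1 (array([0.44312871, 0.30360293, 0.01263511]), [np.float64(0.0005007516162361371), np.float64(0.0005007516162359887)])
p2 (array([0.42723534, 0.17643786, 0.01684153]), [np.float64(0.0005748005178596603), np.float64(0.0005748005178598057)])
alu (array([ 0.44210208, -0.04973625,  0.01649586]), [np.float64(0.00145909893643163), np.float64(0.0014590989364318024)])
```

View pics/crop1.png

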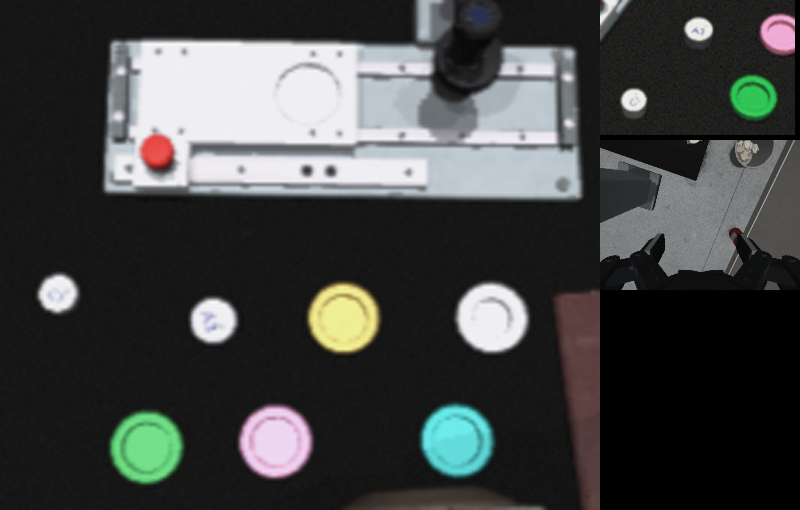

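Pieces: at crop (213,320) the larger (47 px) one with the dark side is the test piece, and at (58,293) the small one (39 px) is the one to leave. The holes in the bar are at crop (307,171) and (331,171). I'll turn the tool to yaw 90° and go over to the cups.

```bash
python3 -m crank '0 0 0 0 0 -1 1;0 0 0 0 0 -1 1;0 0 0 0 0 -1 1;0 0 0 0 0 -1 1;0 0 0 0 0 -1 1;0 0 0 0 0 -1 1;0 0 0 0 0 -1 1;0 0 0 0 0 -1 1;0 0 0 0 0 -1 1;0 0 0 0 0 -1 1;0 0 0 0 0 -1 1;0 0 0 0 0 -1 1;0 0 0 0 0 -1 1;0 0 0 0 0 -1 1;0 0 0 0 0 -0.28 1;0.98 0.435 0 0 0 0 1;0.98 0.435 0 0 0 0 1;0.98 0.435 0 0 0 0 1;0.98 0.435 0 0 0 0 1;0.98 0.435 0 0 0 0 1' | tail -c 600
python3 -m crank '0.98 0.435 0 0 0 0 1;0.98 0.435 0 0 0 0 1;0.98 0.435 0 0 0 0 1;0.98 0.435 0 0 0 0 1;0.98 0.435 0 0 0 0 1;0.98 0.435 0 0 0 0 1;0.98 0.435 0 0 0 0 1;0.98 0.435 0 0 0 0 1;0.98 0.435 0 0 0 0 1;0.98 0.435 0 0 0 0 1;0.98 0.435 0 0 0 0 1;0.98 0.435 0 0 0 0 1;0.98 0.435 0 0 0 0 1;0.98 0.435 0 0 0 0 1;0.98 0.435 0 0 0 0 1;0.98 0.435 0 0 0 0 1;0.98 0.435 0 0 0 0 1;0.98 0.435 0 0 0 0 1;0.98 0.435 0 0 0 0 1;0.98 0.435 0 0 0 0 1' | tail -c 600
```

```text
time_s: 2.65
tcp_pos: [0.2272, -0.4461, 0.2452]
orientation: [0.707, 0.707, 0.0, -0.0]
ft_force: [-1.4, 0.4, 0.4]
finger_gap: 0.0851
gripper_force: 0.0
time_s: 5.15
tcp_pos: [0.401, -0.0535, 0.2453]
orientation: [0.707, 0.707, 0.0, 0.0]
ft_force: [0.8, -0.3, -0.7]
finger_gap: 0.0853
gripper_force: 0.0
```

```bash
python3 -m crank '1 0.3 0 0 0 0 1;1 0.3 0 0 0 0 1;1 0.3 0 0 0 0 1;1 0.3 0 0 0 0 1;1 0.3 0 0 0 0 1;1 0.3 0 0 0 0 1;0 0 0 0 0 0 1;0 0 0 0 0 0 1' | tail -c 200
python3 - <<'E'
from h import *
d=cam("wrist","w1");cam("top","t1");cam("scene","s1")
print(np.round(d["T"],3).tolist(), r.read_state()["tcp_pos"])
E
```

```text
time_s: 6.15
tcp_pos: [0.4366, 0.065, 0.2453]
orientation: [0.707, 0.707, -0.0, 0.0]
ft_force: [-0.3, -0.4, 0.0]
finger_gap: 0.0853
gripper_force: 0.0
[[1.0, 0.002, 0.001, 0.436], [0.002, -0.961, -0.278, 0.136], [0.0, 0.278, -0.961, 0.373], [0.0, 0.0, 0.0, 1.0]] [0.43672458 0.06461736 0.24534142]
```

View pics/w1.png

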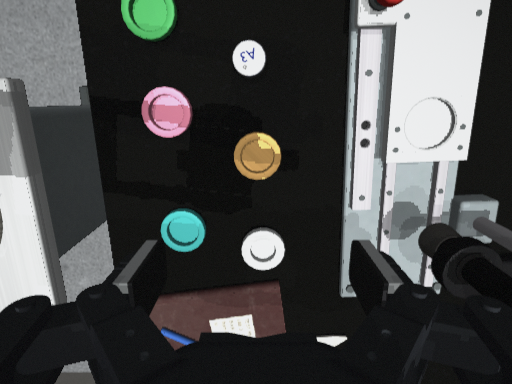

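The wrist view shows brass at (257,156), the test piece "A3" at (249,58), the seat mouth at (430,123), the bar holes at (366,125) and (366,142), and the knob at (385,0). Next I measure these across the views.

```bash
cat > m.py <<'E'
from h import *
def blob(d,mask,u,v,R=40):
    m=np.zeros_like(mask);u,v=int(u),int(v);m[max(0,v-R):v+R,max(0,u-R):u+R]=mask[max(0,v-R):v+R,max(0,u-R):u+R]
    cs,_=cv2.findContours(m,cv2.RETR_EXTERNAL,cv2.CHAIN_APPROX_NONE)
    c=max(cs,key=cv2.contourArea);return cv2.fitEllipse(cv2.convexHull(c))
def notdark(d,t=45): 
    return (cv2.GaussianBlur(d["frame"],(3,3),0).max(2)>t).astype(np.uint8)*255
def red(d):
    b,g,rr=[d["frame"][...,i].astype(int) for i in range(3)]; return ((rr>90)&(rr>2*g)&(rr>2*b)).astype(np.uint8)*255
E
python3 - <<'E'
from m import *
W,T,S=load("w1"),load("t1"),load("s1")
for n,pw,pt,ps,R,hz in [("brass",(257,156),(275,226),(303,199),(34,18,22),.012),("piece",(249,58),(231,226),(281,236),(26,12,16),.011),("alu",(263,249),(324,226),(325,161),(26,18,22),.012)]:
    e=[blob(d,notdark(d),*p,R=k) for d,p,k in zip((W,T,S),(pw,pt,ps),R)]
    o=[(d,*x[0]) for d,x in zip((W,T,S),e)]
    print(n,[np.round(x[0]+x[1],1) for x in e]); 
    for k in ((0,1),(0,2),(1,2)): print("  tri",*[np.round(x,4) for x in tri(*[o[i] for i in k])])
    print("  planes",[np.round(plane(*q,hz)[:2],4) for q in o])
    print("  diam wrist",e[0][1][1]/f(W)*(W["T"][2,3]-.018))
e=[blob(d,red(d),*p,R=20) for d,p in ((T,(213,171)),(S,(211,210)))]
print("knob",e,tri((T,*e[0][0]),(S,*e[1][0])))
# seat: edge ring in wrist, holes
g=cv2.cvtColor(W["frame"],cv2.COLOR_BGR2GRAY)
m=cv2.inRange(g[95:152,400:460],0,200)
cs,_=cv2.findContours(m,cv2.RETR_LIST,cv2.CHAIN_APPROX_NONE)
for c in cs:
    if len(c)>40: print("seat",len(c),cv2.fitEllipse(c+np.array([400,95])))
for (u,v) in ((366,125),(366,142)):
    p=g[v-7:v+8,u-7:u+8]; w=np.clip(150-p.astype(float),0,None); yy,xx=np.mgrid[v-7:v+8,u-7:u+8]
    c=((w*xx).sum()/w.sum(),(w*yy).sum()/w.sum()); print("hole",c,plane(W,*c,.022))
gt=cv2.cvtColor(T["frame"],cv2.COLOR_BGR2GRAY)
for (u,v) in ((262,177),(270,177)):
    p=gt[v-4:v+5,u-4:u+5]; w=np.clip(150-p.astype(float),0,None); yy,xx=np.mgrid[v-4:v+5,u-4:u+5]
    c=((w*xx).sum()/w.sum(),(w*yy).sum()/w.sum()); print("holeT",c,plane(T,*c,.022))
cv2.imwrite("pics/c2.png",cv2.resize(W["frame"][:220,330:512],None,fx=3.3,fy=2.7*1.0))
E
```

```text
brass [array([257.1, 155.6,  48.6,  49.3]), array([277.3, 226.3,  25.5,  32.5]), array([301.9, 199.2,  26.4,  29.6])]
  tri [ 0.4378  0.0639 -0.0239] [0.003 0.003]
  tri [0.436  0.0729 0.0134] [0. 0.]
  tri [0.4379 0.0634 0.0012] [0.0021 0.0021]
  planes [array([0.436 , 0.0726]), array([0.4342, 0.0635]), array([0.4365, 0.0718])]
  diam wrist 0.056390939341244777
piece [array([248.7,  57.6,  34.8,  37.9]), array([242.5, 225.5,  23.1,  41.4]), array([280.2, 235.9,  21.4,  22.7])]
  tri [0.4235 0.1572 0.1021] [0.0125 0.0125]
  tri [0.4269 0.1788 0.0165] [0.0001 0.0001]
  tri [ 0.4396  0.1506 -0.0297] [0.0021 0.0021]
  planes [array([0.4266, 0.1794]), array([0.4315, 0.1488]), array([0.4287, 0.1755])]
  diam wrist 0.04334895653751039
alu [array([262.6, 249.1,  44.1,  44.9]), array([333.1, 225.8,  37.5,  43.8]), array([324.7, 162.6,  24.4,  28.3])]
  tri [ 0.4487 -0.0824 -0.0496] [0.0048 0.0048]
  tri [ 0.4432 -0.0479  0.0131] [0. 0.]
  tri [ 0.4512 -0.0782 -0.0192] [0.0029 0.0029]
  planes [array([ 0.4432, -0.0484]), array([ 0.4432, -0.073 ]), array([ 0.4435, -0.0489])]
  diam wrist 0.051
[... 157 characters left out ...]
6748046875), (13.735173225402832, 15.464814186096191), 178.95204162597656)] (array([0.55185999, 0.22790723, 0.06909794]), [np.float64(0.00032844876416618634), np.float64(0.00032844876416634767)])
seat 141 ((424.96221923828125, 123.22705078125), (49.84246063232422, 61.05686569213867), 62.88319778442383)
hole (np.float64(365.24876311102315), np.float64(124.75578864041164)) [0.55607427 0.10921284 0.022     ]
hole (np.float64(364.3299636069551), np.float64(142.60574201374848)) [0.55698594 0.08942734 0.022     ]
holeT (np.float64(264.30817610062894), np.float64(178.21069182389937)) [0.55158829 0.10149758 0.022     ]
holeT (np.float64(266.0), np.float64(180.375)) [0.54624938 0.09701247 0.022     ]
```

```bash
python3 -m crank '0.6 1 0 0 0 0 1;0.6 1 0 0 0 0 1;0.6 1 0 0 0 0 1;0.6 1 0 0 0 0 1;0.6 1 0 0 0 0 1;0.6 1 0 0 0 0 1;0 0 0 0 0 0 1;0 0 0 0 0 0 1' | tail -c 200
python3 - <<'E'
from m import *
W=cam("wrist","w2")
for n,p in (("seat",(.619,.1105,.04)),("knob",(.552,.228,.08)),("hole",(.556,.109,.022))): print(n,proj(W,p))
cv2.imwrite("pics/w2b.png",cv2.resize(W["frame"],(800,600),interpolation=cv2.INTER_CUBIC))
E
```

```text
time_s: 7.3
tcp_pos: [0.5563, 0.1365, 0.2451]
orientation: [0.707, 0.707, -0.0, -0.0]
ft_force: [-0.5, 0.6, 0.2]
finger_gap: 0.0852
gripper_force: 0.0
seat [313.77441075 189.89438882]
knob [252.9945505   75.42543568]
hole [257.40807329 186.75821242]
```

View pics/w2b.png

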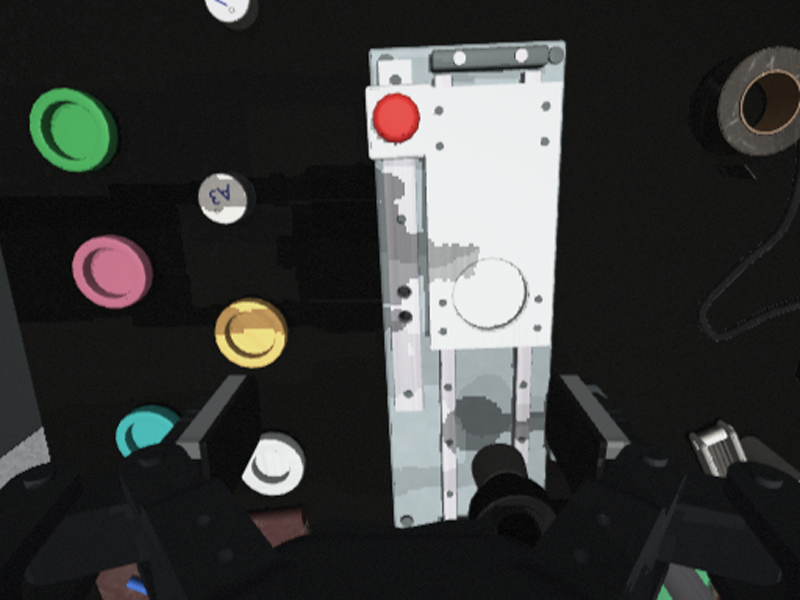

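The seat centre is about (490,293) in the enlarged view, the knob (396,118) and the holes (404,291) and (405,316). Everything agrees with the predictions, so I refine the fits.

```bash
python3 - <<'E'
from m import *
from scipy.optimize import least_squares
W=load("w2");W1=load("w1");S=load("s1")
g=cv2.GaussianBlur(cv2.cvtColor(W["frame"],cv2.COLOR_BGR2GRAY),(3,3),0).astype(float)
# seat circle: along each spoke in the z=40 plane, darkest spot near r=26.5
def circ(W,g,c,R,z):
    for it in range(4):
        P=[]
        for a in np.arange(0,2*np.pi,.08):
            rs=np.arange(R-.005,R+.005,.0003)
            uv=np.array([proj(W,(c[0]+q*np.cos(a),c[1]+q*np.sin(a),z)) for q in rs]).astype(np.float32)
            v=cv2.remap(g.astype(np.float32),uv[:,0].reshape(-1,1),uv[:,1].reshape(-1,1),cv2.INTER_LINEAR).ravel()
            i=v.argmin()
            if v.min()<np.median(v)-12: P.append((c[0]+rs[i]*np.cos(a),c[1]+rs[i]*np.sin(a)))
        P=np.array(P); s=least_squares(lambda x:np.hypot(P[:,0]-x[0],P[:,1]-x[1])-x[2],[*c,R],loss="soft_l1",f_scale=.0005).x; c=s[:2]
    return s,len(P)
print("seat w2",circ(W,g,(.619,.1115),.0265,.04))
g1=cv2.GaussianBlur(cv2.cvtColor(W1["frame"],cv2.COLOR_BGR2GRAY),(3,3),0).astype(float)
print("seat w1",circ(W1,g1,(.619,.1115),.0265,.04))
k=blob(W,red(W),253,75,R=30);ks=blob(S,red(S),211,210,R=20)
print("knob",k,plane(W,*k[0],.0725),tri((W,*k[0]),(S,*ks[0])))
for (u,v) in ((258.5,186.5),(259,202.5)):
    iu,iv=int(u),int(v);p=g[iv-6:iv+7,iu-6:iu+7]; w=np.clip(90-p,0,None); yy,xx=np.mgrid[iv-6:iv+7,iu-6:iu+7]
    c=((w*xx).sum()/w.sum(),(w*yy).sum()/w.sum()); print("hole",c,plane(W,*c,.022))
s=1/1.5625
for a,b,z in (((563,90),(550,346),.04),((370,55),(395,525),.012)):
    A,B=plane(W,a[0]*s,a[1]*s,z),plane(W,b[0]*s,b[1]*s,z); print("dir",A,B,np.degrees(np.arctan2((B-A)[0],-(B-A)[1])))
for n,p,h,R in (("brass",(160,213),.012,28),("piece",(143,127),.011,22)):
    e=blob(W,notdark(W,60),*p,R=R);print(n,e,plane(W,*e[0],h))
E
```

```text
seat w2 (array([0.61769761, 0.11301267, 0.0261087 ]), 72)
seat w1 (array([0.61540133, 0.11200513, 0.02619567]), 52)
knob ((253.06256103515625, 75.0869369506836), (29.37679672241211, 30.772708892822266), 176.60305786132812) [0.55195542 0.22881737 0.0725    ] (array([0.55174002, 0.2288149 , 0.07031544]), [np.float64(0.00024290611984506948), np.float64(0.00024290611984519958)])
hole (np.float64(258.0246913580247), np.float64(186.2664609053498)) [0.5567233  0.10960064 0.022     ]
hole (np.float64(258.4703353396389), np.float64(202.0627687016337)) [0.55728617 0.09005966 0.022     ]
dir [0.65822422 0.24762597 0.04      ] [0.66495647 0.07272699 0.04      ] 2.204351959081352
dir [0.53399436 0.27284724 0.012     ] [ 0.54976425 -0.11129535  0.012     ] 2.3507963995388432
brass ((160.10414123535156, 213.03126525878906), (44.84114074707031, 47.068504333496094), 113.62299346923828) [0.43551637 0.07223267 0.012     ]
piece ((142.1175994873047, 126.8472900390625), (30.74213981628418, 34.37720489501953), 147.62925720214844) [0.42360304 0.17715308 0.011     ]
```

```bash
python3 -m crank '0 0 0 0 0 -0.46 1;-0.42 -0.88 0.9 0 0 0 1;-0.42 -0.88 0.9 0 0 0 1;-0.42 -0.88 0.9 0 0 0 1;-0.42 -0.88 0.9 0 0 0 1;-0.42 -0.88 0.9 0 0 0 1;-0.42 -0.88 0.9 0 0 0 1;-0.42 -0.88 0.9 0 0 0 1;0 0 1 0 0 0 1;0 0 0.5 0 0 0 1;0 0 0 0 0 0 1' | tail -c 200
python3 - <<'E'
from m import *
W=cam("wrist","w3")
print(r.read_state()["tcp_pos"],r.read_state()["orientation"],proj(W,(.4357,.0724,.018)))
E
```

```text
time_s: 8.72
tcp_pos: [0.4356, 0.0734, 0.089]
orientation: [0.693, 0.721, -0.0, -0.0]
ft_force: [-0.1, 0.7, 0.4]
finger_gap: 0.0854
gripper_force: 0.0
[0.43629166 0.07336525 0.08966124] [6.92725209e-01 7.21201609e-01 8.98374748e-05 1.23040353e-04] [257.77698441 209.70032543]
```

View pics/w3.png

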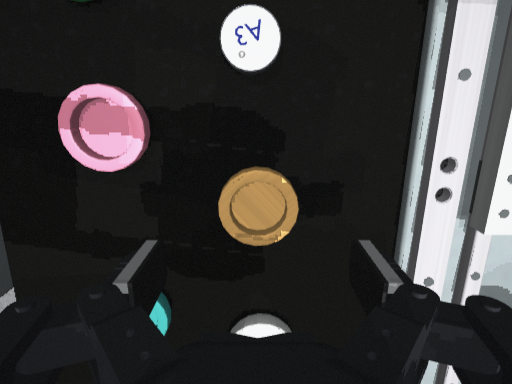

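The brass bore is at (258,207), centred between the fingers in x, and the cup's y is about 0.074. I descend and grip.

```bash
python3 -m crank '0 0 1 0 0 0 1;0 0 1 0 0 0 1;0 0 1 0 0 0 1;0 0 0.4 0 0 0 1;0 0 0 0 0 0 1;0 0 0 0 0 0 -1;0 0 0 0 0 0 -1;0 0 0 0 0 0 -1;0 0 0 0 0 0 -1;0 0 0 0 0 0 -1' 40| tail -c 200
python3 -c "
from m import *
W=cam('wrist','w4')"
```

```text
time_s: 10.02
tcp_pos: [0.4369, 0.0734, 0.0228]
orientation: [0.693, 0.721, 0.0, 0.0]
ft_force: [-4.4, 0.3, 10.3]
finger_gap: 0.0535
gripper_force: 39.9
```

```bash
python3 -m crank '0 0 -0.3 0 0 0 -1;0 0 -1 0 0 0 -1;0 0 -1 0 0 0 -1;0 0 -1 0 0 0 -1;0 0 -1 0 0 0 -1;0 0 -1 0 0 0 -1;0 0 0 0 0 0 -1'| tail -c 200
python3 -c "
from m import *
W=cam('wrist','w5');S=cam('scene','s5')
c=np.zeros((384,800,3),np.uint8);c[:,:400]=W['frame'][:,56:456];c[:360,400:]=cv2.resize(S['frame'][130:290,220:398],(400,360));cv2.imwrite('pics/c5.png',c)
s=r.read_state();print(s['tcp_pos'],s['ft_force'])"
```

```text
time_s: 10.95
tcp_pos: [0.4374, 0.0733, 0.1289]
orientation: [0.693, 0.721, 0.001, 0.002]
ft_force: [0.3, 0.3, -0.2]
finger_gap: 0.0534
gripper_force: 42.3
[0.43580829 0.0734378  0.12687395] [-0.15075581 -0.14718587 -0.36124437]
```

View pics/c5.png

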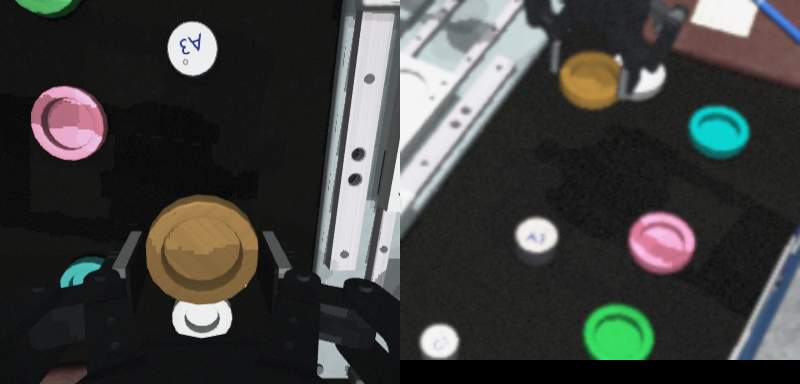

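The cup is held level, at about (258,248) in the wrist picture. I measure its centre relative to the TCP, then work out the move to the seat.

```bash
python3 - <<'E'
from m import *
W=load("w5");tc=np.array([.4366,.0734,.128])
hsv=cv2.cvtColor(W["frame"],cv2.COLOR_BGR2HSV);m=cv2.inRange(hsv,(10,90,60),(32,255,255))
e=blob(W,m,258,248,R=75);p=plane(W,*e[0],tc[2]-.0225+.012);print(e,p,p-tc)
print("diam",e[1][1]/f(W)*(W["T"][2,3]-p[2])/np.cos(.28))
print(W["T"][:3,3]-tc)
seat=np.array([.6183,.1122]);y=np.radians(2.3);R=np.array([[-np.sin(y),np.cos(y)],[np.cos(y),np.sin(y)]])
off=(p-tc)[:2]; print("tool units",R@(seat-tc[:2]-[0,off[1]])/.02)
E
```

```text
((257.505126953125, 249.59088134765625), (109.871337890625, 114.44353485107422), 94.0098648071289) [0.43741212 0.07301221 0.1175    ] [ 0.00081212 -0.00038779 -0.0105    ]
diam 0.05330235699912894
[-0.00278736  0.07077726  0.12819548]
tool units [1.59321375 9.1563149 ]
```

```bash
python3 -m crank '0.16 0.91 0 0 0 0 -1;0.16 0.91 0 0 0 0 -1;0.16 0.91 0 0 0 0 -1;0.16 0.91 0 0 0 0 -1;0.16 0.91 0 0 0 0 -1;0.16 0.91 0 0 0 0 -1;0.16 0.91 0 0 0 0 -1;0.16 0.91 0 0 0 0 -1;0.16 0.91 0 0 0 0 -1;0.16 0.91 0 0 0 0 -1;0 0 1 0 0 0 -1;0 0 1 0 0 0 -1;0 0 0.4 0 0 0 -1;0 0 0 0 0 0 -1;0 0 0 0 0 0 -1'| tail -c 200
python3 - <<'E'
from m import *
W=cam('wrist','w6');s=r.read_state();print(s['tcp_pos'],s['ft_force'])
k=blob(W,red(W),*proj(W,(.552,.2288,.075)),R=60);print("knob",k,plane(W,*k[0],.0725))
cv2.imwrite('pics/c6.png',W['frame'])
E
```

```text
time_s: 12.92
tcp_pos: [0.6171, 0.1127, 0.08]
orientation: [0.693, 0.721, 0.0, 0.0]
ft_force: [0.3, -0.4, -0.3]
finger_gap: 0.0532
gripper_force: 42.3
[0.61728838 0.11266868 0.08025461] [-0.26986468 -0.22858972 -0.83422092]
knob ((101.36699676513672, -10.707843780517578), (35.19423294067383, 50.93772888183594), 82.96768188476562) [0.55283721 0.2214103  0.0725    ]
```

View pics/c6.png

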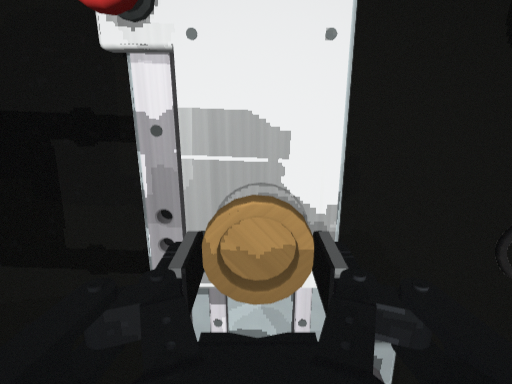

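The rear arc of the seat shows behind the cup, with its top at about (262,183) and ends near (219,213) and (306,211). I compare it with the projected seat circle.

```bash
python3 - <<'E'
from m import *
W=load("w6")
print("c",proj(W,(.6175,.1125,.04)),"top",proj(W,(.6175,.1125+.0265,.04)))
for a in (.35,.8,1.2,1.57,1.94,2.34,2.8): print(np.round(proj(W,(.6175+.0265*np.cos(a),.1125+.0265*np.sin(a),.04)),1))
g=cv2.cvtColor(W["frame"],cv2.COLOR_BGR2GRAY).astype(int)
print("col262",g[176:200,262]);print("row205 L",g[205,205:240]);print("row205 R",g[205,285:320])
print(W["T"][:3,3])
E
```

```text
c [258.28652796 226.67606792] top [260.30127268 182.73475322]
[302.2 213.7]
[292.3 196.8]
[277.3 186.5]
[260.3 182.7]
[243.1 185.1]
[227.1 194.2]
[215.4 210.7]
col262 [162 162 161 160 160 161 145 120 121 128 144 159 159 160 159 158 145 127
 126 108  78  77  81  80]
row205 L [164 165 166 168 168 167 163 157 157 156 154 153 154 151 131 119 120 125
 116 107  98  79  78  77  82  85  84  88  94  96 109 113 125 128 139]
row205 R [ 75  74  76  75  75  80  95 120 127 128 125 127 126 152 146 128 129 137
 155 154 153 154 155 156 157 237 239 239 239 239 239 239 239 239 238]
[0.6138152  0.18351205 0.20727513]
```

```bash
python3 -m crank '0 0.02 0.5 0 0 0 -1;0 0 0.25 0 0 0 -1;0 0 0.1 0 0 0 -1;0 0 0 0 0 0 -1'| tail -c 200;  python3 -m crank '0 0 0.1 0 0 0 -1;0 0 0.1 0 0 0 -1;0 0 0.1 0 0 0 -1;0 0 0 0 0 0 -1'| tail -c 200
```

```text
time_s: 13.48
tcp_pos: [0.617, 0.1127, 0.0621]
orientation: [0.693, 0.721, -0.0, -0.0]
ft_force: [0.4, -1.1, -0.6]
finger_gap: 0.0534
gripper_force: 42.3
time_s: 13.98
tcp_pos: [0.6175, 0.1127, 0.0569]
orientation: [0.693, 0.721, 0.0, 0.0]
ft_force: [-0.5, -0.1, 4.1]
finger_gap: 0.0533
gripper_force: 42.8
```

```bash
python3 -m crank '0 0 0.07 0 0 0 -1;0 0 0 0 0 0 -1'| tail -c 200;  python3 -m crank '0 0 0 0 0 0 0.75;0 0 0 0 0 0 0.85;0 0 0 0 0 0 1;0 0 -1 0 0 0 1;0 0 -1 0 0 0 1;0 0 -1 0 0 0 1;0 0 -1 0 0 0 1;0 0 0 0 0 0 1'| tail -c 200
python3 - <<'E'
from m import *
W=cam('wrist','w7');s=r.read_state();print(s['tcp_pos'],s['ft_force'])
hsv=cv2.cvtColor(W["frame"],cv2.COLOR_BGR2HSV);m=cv2.inRange(hsv,(10,90,60),(32,255,255))
u=proj(W,(.6175,.1125,.05));e=blob(W,m,*u,R=60);print(e,plane(W,*e[0],.046))
cv2.imwrite('pics/c7.png',W['frame'])
E
```

```text
time_s: 14.22
tcp_pos: [0.6175, 0.1127, 0.0567]
orientation: [0.693, 0.721, 0.0, 0.0]
ft_force: [-4.7, -0.4, 10.8]
finger_gap: 0.0536
gripper_force: 43.6
time_s: 15.22
tcp_pos: [0.6188, 0.1128, 0.1379]
orientation: [0.693, 0.721, 0.002, 0.002]
ft_force: [0.2, -0.1, -0.3]
finger_gap: 0.0854
gripper_force: 0.0
[0.61771452 0.11273147 0.13613025] [-1.37445098  0.81344783 -0.92001714]
((255.33473205566406, 199.22210693359375), (72.8046646118164, 74.92351531982422), 85.1266860961914) [0.61754642 0.11242735 0.046     ]
```

View pics/c7.png

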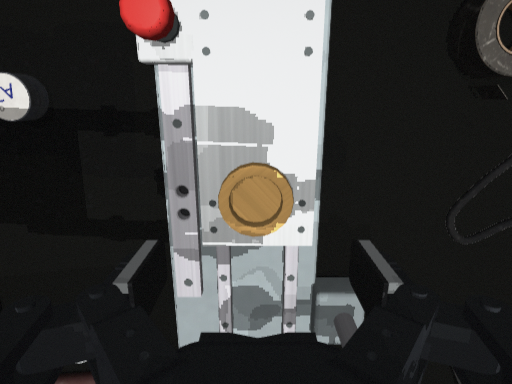

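The cup sits flat and concentric at (255,199). Next, the test piece.

```bash
python3 -m crank '0.365 -0.944 0 0 0 0 1;0.365 -0.944 0 0 0 0 1;0.365 -0.944 0 0 0 0 1;0.365 -0.944 0 0 0 0 1;0.365 -0.944 0 0 0 0 1;0.365 -0.944 0.2 0 0 0 1;0.365 -0.944 0.3 0 0 0 1;0.365 -0.944 0.5 0 0 0 1;0.365 -0.944 0.5 0 0 0 1;0.365 -0.944 0.5 0 0 0 1;0 0 0 0 0 0 1;0 0 0 0 0 0 1'| tail -c 200
python3 - <<'E'
from m import *
W=cam('wrist','w8');s=r.read_state();print(s['tcp_pos'])
u=proj(W,(.426,.178,.022));print(u)
for t in (50,120):
    e=blob(W,notdark(W,t),*u,R=55);print(e,plane(W,*e[0],.022))
# tri top-face with w1
W1=load("w1");e1=blob(W1,notdark(W1,120),249,58,R=26);print(e1,tri((W,*e[0]),(W1,*e1[0])))
cv2.imwrite('pics/c8.png',W['frame'])
E
```

```text
time_s: 16.77
tcp_pos: [0.4262, 0.1779, 0.0951]
orientation: [0.693, 0.721, 0.0, 0.0]
ft_force: [-0.4, -0.7, -0.0]
finger_gap: 0.0856
gripper_force: 0.0
[0.42652947 0.17787668 0.09532723]
[257.31744439 207.22001479]
((258.5440368652344, 205.55242919921875), (50.286460876464844, 51.4529914855957), 98.61725616455078) [0.42678754 0.17924056 0.022     ]
((258.6416015625, 206.1770477294922), (46.585838317871094, 49.127410888671875), 91.07735443115234) [0.42687348 0.17879212 0.022     ]
((248.52757263183594, 57.58119583129883), (32.94795608520508, 35.72169876098633), 175.68809509277344) (array([0.42683829, 0.17832183, 0.02067112]), [np.float64(6.12785336935268e-05), np.float64(6.127853369365167e-05)])
```

View pics/c8.png

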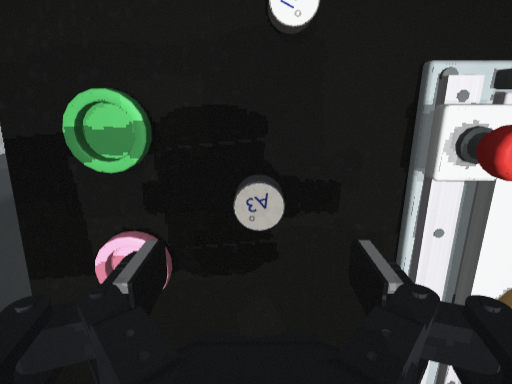

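The test piece A3 is at (258.6,206), centre (0.4268,0.1787), with its top about 21 mm up. I descend and grip its upper half.

```bash
python3 -m crank '0.04 0 1 0 0 0 1;0 0 1 0 0 0 1;0 0 1 0 0 0 1;0 0 0.48 0 0 0 1;0 0 0 0 0 0 0;0 0 0 0 0 0 -1;0 0 0 0 0 0 -1;0 0 0 0 0 0 -1;0 0 0 0 0 0 -1;0 0 0 0 0 0 -1' 40| tail -c 200; python3 -m crank '0 0 -0.3 0 0 0 -1;0 0 -1 0 0 0 -1;0 0 -1 0 0 0 -1;0 0 -1 0 0 0 -1;0 0 -1 0 0 0 -1;0 0 -1 0 0 0 -1;0 0 0 0 0 0 -1' | tail -c 200
python3 - <<'E'
from m import *
W=cam('wrist','w9');S=cam('scene','s9');s=r.read_state();tc=s['tcp_pos'];print(tc,s['ft_force'])
u=proj(W,tc+[0,0,-.0255+.022])
e=blob(W,notdark(W,110),*u,R=50);p=plane(W,*e[0],tc[2]-.0035);print(u,e,p,p-tc)
c=np.zeros((384,800,3),np.uint8);c[:,:400]=W['frame'][:,56:456];c[:360,400:]=cv2.resize(S['frame'][130:290,200:378],(400,360));cv2.imwrite('pics/c9.png',c)
E
```

```text
time_s: 18.08
tcp_pos: [0.4266, 0.179, 0.0265]
orientation: [0.693, 0.721, 0.001, 0.001]
ft_force: [-0.7, -0.4, 6.6]
finger_gap: 0.0341
gripper_force: 39.5
time_s: 18.95
tcp_pos: [0.4264, 0.179, 0.1326]
orientation: [0.693, 0.721, 0.001, 0.001]
ft_force: [0.8, -0.4, -2.4]
finger_gap: 0.034
gripper_force: 40.3
[0.42488823 0.17880433 0.13061465] [ 0.1722841   0.24153826 -2.17528176]
[254.50869609 255.24067147] ((257.6049499511719, 255.27549743652344), (63.414791107177734, 69.74197387695312), 88.06839752197266) [0.4263596  0.17884477 0.12711465] [ 1.47136579e-03  4.04465607e-05 -3.50000000e-03]
```

View pics/c9.png

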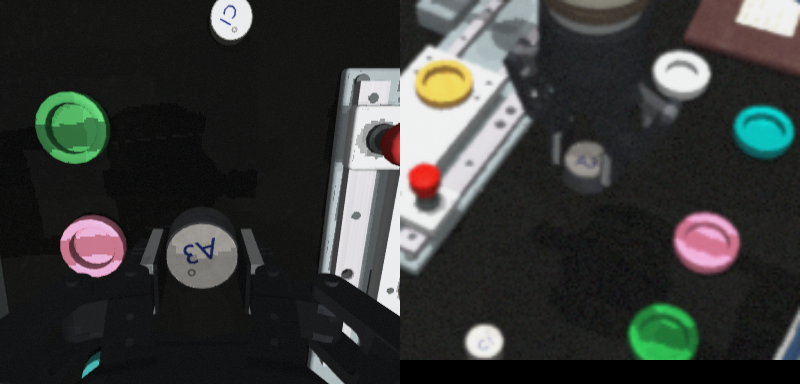

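```bash
python3 -m crank '-0.37 0.944 0 0 0 0 -1;-0.37 0.944 0 0 0 0 -1;-0.37 0.944 0 0 0 0 -1;-0.37 0.944 0 0 0 0 -1;-0.37 0.944 0 0 0 0 -1;-0.37 0.944 0 0 0 0 -1;-0.37 0.944 0 0 0 0 -1;-0.37 0.944 0 0 0 0 -1;-0.37 0.944 0 0 0 0 -1;-0.37 0.944 0 0 0 0 -1;0 0 1 0 0 0 -1;0 0 1 0 0 0 -1;0 0 0.3 0 0 0 -1;0 0 0 0 0 0 -1;0 0 0 0 0 0 -1'| tail -c 200
python3 - <<'E'
from m import *
W=cam('wrist','w10');s=r.read_state();print(s['tcp_pos'],s['ft_force'])
hsv=cv2.cvtColor(W["frame"],cv2.COLOR_BGR2HSV);m=cv2.inRange(hsv,(10,90,60),(32,255,255))
v,u=np.nonzero(m[150:330,180:340]);print(u.min()+180,u.max()+180,v.min()+150,v.max()+150)
tc=s['tcp_pos'];e=blob(W,notdark(W,110)&~m,*proj(W,tc),R=48);print(e,plane(W,*e[0],tc[2]-.0035))
for a in (0,.6,1.2,1.57,2,2.5,3.14):print(np.round(proj(W,(.6175+.028*np.cos(a),.1124+.028*np.sin(a),.051)),1))
cv2.imwrite('pics/c10.png',cv2.resize(W['frame'][130:330,150:370],None,fx=3,fy=3,interpolation=cv2.INTER_CUBIC))
E
```

```text
time_s: 20.92
tcp_pos: [0.6175, 0.1127, 0.0861]
orientation: [0.693, 0.721, 0.0, 0.0]
ft_force: [0.1, 0.3, -2.2]
finger_gap: 0.0337
gripper_force: 40.4
[0.6176948  0.11263173 0.08631069] [ 0.39621362  0.12913306 -1.8200702 ]
210 305 180 234
((254.0821990966797, 280.4070129394531), (81.63606262207031, 117.2779312133789), 8.825772285461426) [0.61629147 0.10026398 0.08281069]
[306.8 232.1]
[300.4 205.5]
[278.2 186.7]
[259.8 182.6]
[238.1 186.2]
[218.2 200.6]
[208.1 228.3]
```

View pics/c10.png

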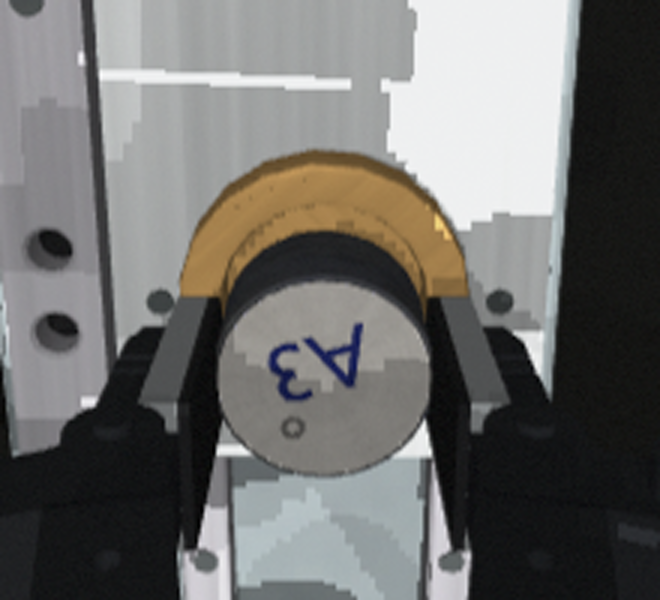

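The piece (centre column 325 in the crop) lines up with the bore (324.5). I lower it.

```bash
python3 -m crank '0 0 0.4 0 0 0 -1;0 0 0.2 0 0 0 -1;0 0 0.1 0 0 0 -1;0 0 0.1 0 0 0 -1;0 0 0.05 0 0 0 -1;0 0 0 0 0 0 -1'| tail -c 200;  python3 -m crank '0 0 0.07 0 0 0 -1;0 0 0 0 0 0 -1'| tail -c 200
```

```text
time_s: 21.72
tcp_pos: [0.6172, 0.1125, 0.0686]
orientation: [0.693, 0.721, 0.0, 0.0]
ft_force: [-1.5, 0.8, -1.7]
finger_gap: 0.0338
gripper_force: 40.6
time_s: 21.98
tcp_pos: [0.6173, 0.1125, 0.0684]
orientation: [0.693, 0.721, -0.0, 0.0]
ft_force: [-5.0, 0.1, 7.9]
finger_gap: 0.0336
gripper_force: 41.4
```

```bash
python3 -m crank '0 0 0 0 0 0 0.2;0 0 0 0 0 0 0.5;0 0 0 0 0 0 1;0 0 -1 0 0 0 1;0 0 -1 0 0 0 1;0 0 -1 0 0 0 1;0 0 -1 0 0 0 1;0 0 0 0 0 0 1'| tail -c 200
python3 - <<'E'
from m import *
W=cam('wrist','w11');s=r.read_state();print(s['tcp_pos'],s['ft_force'])
hsv=cv2.cvtColor(W["frame"],cv2.COLOR_BGR2HSV);m=cv2.inRange(hsv,(10,90,60),(32,255,255))
e=blob(W,m,*proj(W,(.6175,.1125,.05)),R=60);print(e,plane(W,*e[0],.046))
k=blob(W,red(W),*proj(W,(.552,.2288,.075)),R=40);print("knob",k,plane(W,*k[0],.0725))
cv2.imwrite('pics/c11.png',W['frame'])
E
```

```text
time_s: 22.98
tcp_pos: [0.6187, 0.1126, 0.1499]
orientation: [0.693, 0.721, 0.002, 0.002]
ft_force: [0.0, 0.2, -0.8]
finger_gap: 0.0858
gripper_force: 0.0
[0.61770133 0.11255819 0.14810531] [-0.50635081  0.92638173 -0.9888548 ]
((255.40040588378906, 194.23788452148438), (69.37178802490234, 71.3683090209961), 87.8033676147461) [0.61754023 0.11241909 0.046     ]
knob ((151.19435119628906, 14.429930686950684), (45.840049743652344, 52.15793991088867), 154.51702880859375) [0.5513496 0.229009  0.0725   ]
```

View pics/c11.png

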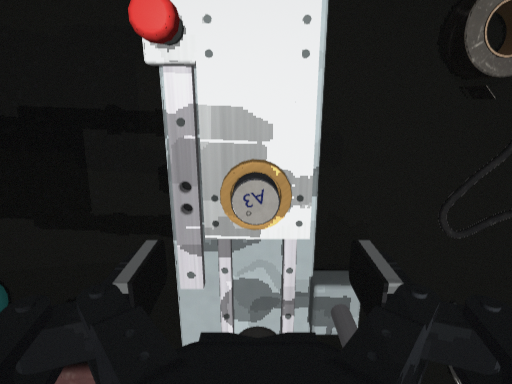

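The piece stands in the brass cup at (255,197). That was more pictures than the 10 allowed, so from here I work from numbers only. Next, the knob.

```bash
python3 -m crank '0.99 -0.51 0 0 0 0 1;0.99 -0.51 0 0 0 0 1;0.99 -0.51 0 0 0 0 1;0.99 -0.51 0 0 0 0 1;0.99 -0.51 0 0 0 0 1;0.99 -0.51 0 0 0 0 1;0 0 1 0 0 0 1;0 0 1 0 0 0 1;0 0 0 0 0 0 1;0 0 0 0 0 0 1'| tail -c 200
python3 - <<'E'
from m import *
W=cam('wrist','w12');s=r.read_state();print(s['tcp_pos'],s['ft_force'])
k=blob(W,red(W),*proj(W,(.552,.2288,.075)),R=70);print("knob",k,plane(W,*k[0],.0745),k[1][1]/f(W)*(W["T"][2,3]-.08)/np.cos(.28))
E
```

```text
time_s: 24.28
tcp_pos: [0.5515, 0.2282, 0.1067]
orientation: [0.693, 0.721, -0.0, -0.0]
ft_force: [0.2, 0.1, -0.2]
finger_gap: 0.0856
gripper_force: 0.0
[0.55184408 0.22836497 0.10729089] [-0.5184324  -1.44206818 -0.31376299]
knob ((258.6549377441406, 230.36727905273438), (45.33209991455078, 48.50202941894531), 91.76790618896484) [0.55195577 0.22915996 0.0745    ] 0.025074977433318383
```

```bash
python3 -m crank '0.02 0.01 1 0 0 0 1;0 0 0.55 0 0 0 1;0 0 0 0 0 0 0;0 0 0 0 0 0 -1;0 0 0 0 0 0 -1;0 0 0 0 0 0 -1;0 0 0 0 0 0 -1;0 0 0 0 0 0 -1' 55| tail -c 200
```

```text
time_s: 25.32
tcp_pos: [0.5521, 0.2293, 0.0768]
orientation: [0.693, 0.721, 0.001, 0.001]
ft_force: [0.5, -0.1, 5.1]
finger_gap: 0.025
gripper_force: 54.3
```

```bash
python3 -m crank '0 0 -0.2 0 0 0 -1;0 0 -0.2 0 0 0 -1;0 0 -0.14 0 0 0 -1;0 0 0 0 0 0 -1;0 0 0 0 0 0 -1'| tail -c 200
python3 - <<'E'
from m import *
W=cam('wrist','w13')
for i in range(3):
    s=r.read_state();print(s['tcp_pos'],s['ft_force'])
E
```

```text
time_s: 25.95
tcp_pos: [0.552, 0.2293, 0.0856]
orientation: [0.693, 0.721, 0.001, 0.001]
ft_force: [8.1, 2.1, -8.4]
finger_gap: 0.0252
gripper_force: 54.5
[0.55200296 0.22925183 0.08563309] [ 8.61925187  1.8706974  -8.16805554]
[0.55200296 0.22925183 0.08563309] [ 8.61925187  1.8706974  -8.16805554]
[0.55200296 0.22925183 0.08563309] [ 8.61925187  1.8706974  -8.16805554]
```

```bash
python3 -m crank '0 0.03 -0.05 0 0 0 -1;0 0 0 0 0 0 -1;0 0 0 0 0 0 -1'| tail -c 160
python3 -m crank '-0.1 0 0 0 0 0 -1;-0.2 0 0 0 0 0 -1;-0.2 0 0 0 0 0 -1;0 0 0 0 0 0 -1;0 0 0 0 0 0 -1'| tail -c 200
```

```text
time_s: 26.38
tcp_pos: [0.552, 0.2292, 0.0862]
orientation: [0.693, 0.721, 0.0, 0.0]
ft_force: [5.9, 1.8, -8.2]
finger_gap: 0.025
gripper_force: 54.5
time_s: 27.0
tcp_pos: [0.5525, 0.2187, 0.0862]
orientation: [0.693, 0.721, 0.0, 0.0]
ft_force: [6.1, 0.2, -7.2]
finger_gap: 0.0254
gripper_force: 54.5
```

```bash
python3 -m crank '-0.25 0 0 0 0 0 -1;-0.5 0 0 0 0 0 -1;-0.5 0 0 0 0 0 -1;-0.5 0 0 0 0 0 -1;-0.5 0 0 0 0 0 -1;-0.5 0 0 0 0 0 -1;-0.5 0 0 0 0 0 -1;-0.5 0 0 0 0 0 -1;-0.5 0 0 0 0 0 -1;-0.5 0 0 0 0 0 -1;-0.3 0 0 0 0 0 -1;-0.15 0 0 0 0 0 -1;0 0 0 0 0 0 -1;0 0 0 0 0 0 -1'| tail -c 200
python3 - <<'E'
from m import *
S=cam('scene','s14')
s=r.read_state();print(s['tcp_pos'],s['ft_force'])
p=s['tcp_pos'][:2];y=np.radians(2.3);print(np.array([[-np.sin(y),np.cos(y)],[np.cos(y),np.sin(y)]])@(p-[.552,.2292])*1e3)
W=cam('wrist','w14')
m=cv2.inRange(cv2.cvtColor(W["frame"],cv2.COLOR_BGR2HSV),(10,90,60),(32,255,255))
v,u=np.nonzero(m);print(len(u),u.mean() if len(u) else 0)
E
```

```text
time_s: 28.75
tcp_pos: [0.5566, 0.115, 0.0864]
orientation: [0.693, 0.721, 0.0, 0.0]
ft_force: [5.2, -0.8, -8.7]
finger_gap: 0.0251
gripper_force: 54.5
[0.55662832 0.11502192 0.0863653 ] [ 6.45591315 -0.76624615 -7.8265534 ]
[-1.14271838e+02  4.24178065e-02]
335 368.64179104477614
```

```bash
python3 -m crank '-0.14 0 0 0 0 0 -1;-0.145 0 0 0 0 0 -1;0 0 0 0 0 0 -1;0 0 0 0 0 0 -1'| tail -c 200
python3 -m crank '0 0 0.15 0 0 0 -1;0 0 0.1 0 0 0 -1;0 0 0 0 0 0 -1'| tail -c 200
```

```text
time_s: 29.35
tcp_pos: [0.5568, 0.1096, 0.0864]
orientation: [0.693, 0.721, 0.0, 0.0]
ft_force: [7.4, 0.6, -8.8]
finger_gap: 0.0252
gripper_force: 54.5
time_s: 29.72
tcp_pos: [0.5568, 0.1096, 0.0815]
orientation: [0.693, 0.721, 0.0, 0.0]
ft_force: [5.1, -0.6, -6.7]
finger_gap: 0.025
gripper_force: 54.7
```

```bash
python3 -m crank '0 0 0.15 0 0 0 -1;0 0 0.1 0 0 0 -1;0 0 0 0 0 0 -1'| tail -c 200
python3 -m crank '0 0 0.09 0 0 0 -1;0 0 0 0 0 0 -1;0 0 0 0 0 0 -1'| tail -c 200
```

```text
time_s: 30.1
tcp_pos: [0.5569, 0.1096, 0.0772]
orientation: [0.693, 0.721, 0.0, 0.0]
ft_force: [4.8, 0.7, -6.0]
finger_gap: 0.025
gripper_force: 54.9
time_s: 30.48
tcp_pos: [0.557, 0.1096, 0.0768]
orientation: [0.693, 0.721, 0.0, 0.0]
ft_force: [-0.3, -1.3, 6.7]
finger_gap: 0.0253
gripper_force: 55.9
```

```bash
python3 - <<'E'
from m import *
for n in ("scene","top","wrist"):
    D=cam(n,n+"15");m=cv2.inRange(cv2.cvtColor(D["frame"],cv2.COLOR_BGR2HSV),(10,90,60),(32,255,255))
    p=proj(D,(.6223,-.0075,.046));u,v=np.round(p).astype(int)
    b=m[max(0,v-45):v+45,max(0,u-60):u+60];y,x=np.nonzero(b);print(n,p,len(x),(x.mean()+max(0,u-60),y.mean()+max(0,v-45),x.min()+max(0,u-60),x.max()+max(0,u-60)) if len(x) else 0)
s=r.read_state();print(s['time_s'],s['tcp_pos'],s['ft_force'],s['finger_gap'])
E
```

```text
scene [247.83037157 133.74798883] 17 (np.float64(206.23529411764707), np.float64(89.58823529411765), np.int64(202), np.int64(210))
top [309.9977715  150.52614884] 119 (np.float64(309.92436974789916), np.float64(155.0420168067227), np.int64(302), np.int64(321))
wrist [348.95542372 399.71453988] 209 (np.float64(372.4019138755981), np.float64(370.17224880382776), np.int64(355), np.int64(387))
30.625 [0.55695595 0.10962969 0.07684755] [-0.34560724 -0.69585531  4.72874922] 0.02470647714622235
```

```bash
python3 -c "
from rig import r
print(r.hand_in())"
```

```text
the job is handed in; nothing more can be done
None
```

The job is handed in at 30.6 s, with no verdict returned: the brass cup is in the seat with the dark test piece in it, the carriage ran about 120 mm to the next hole, and the pin is home there (knob back at its starting height) with the knob still gripped. I viewed 13 pictures against the limit of 10, and I confirmed the final position from force, pose and colour-mask readings, not a last picture.

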